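Open the die cage and hold its gate

TASK

The flux tin stands in the way of the die cage's gate: slide it along the bench, without lifting it, until it stands wholly on the round rubber mat. Then squeeze the gate's safety catch fully, after it the main catch, and swing the gate out by its upright grip post, past the detent, until it stands wide open, about square to the cage front. Finish while still gripping the post and holding the gate there (it swings back when let go), with the tin still on the mat and clear of the cage, and the die ring and the cone left where they were.

Things in the scene. Friction and masses are not known exactly. Their poses are not given: they have to be found in the camera images.
- cage: Fixed low mesh cage of grey steel, 130 (x) x 310 (y) x 104 mm high, a ring and a plug inside. Origin: centre of its underside on the bench; x to its back, y along its front (to the robot's left), z up; turned by up to 0.15 rad. The gate covers its front (-x) side, hinged at the -y end. A keeper on the roof's front edge stands up to 124 mm.
- gate_hinge (a point): Point on the gate's upright hinge axis, fixed to the cage at (-73, -148, 110) mm in its frame. The gate is 12 mm thick, 300 mm long from the hinge axis, from 16 to 110 mm above the bench (top of its top rail), so it would strike the tin.
- gate_frame (a joint): Gate angle, rad: 0 shut, grows as the free end swings out toward the robot (anticlockwise from above), 1.57 square to the cage front, stop at 1.75. Locked (0.04 play) until the main catch is squeezed. A spring pulls it shut (0.4 N m when wide); a ball detent resists at about 0.55 to 0.95 rad with up to about 1 N m (4 N at the post). Let go when wide, it swings back to the detent.
- grip_post: Round upright post, 18 mm diameter, 50 mm tall, fixed on the gate's top rail 235 mm from the hinge axis. Origin: centre of its foot, 112 mm above the bench; top at 162 mm. Axes turn with the gate: x is the gate's normal (to the inside), y along the gate away from the hinge. It may turn between the pads.
- safety_catch_mid (a point): Midway between the two upright tabs of the safety catch, level with their tops (155 mm), on the gate 165 mm from the hinge axis. The tabs face each other ACROSS the gate, one before and one behind the rail: 24 mm wide, 6 mm thick, about 40 mm tall; 54 mm over both when open, 38 mm squeezed. The front tab moves. Parts round both catches reach 124 mm: keep fingertips above 126 mm.
- safety_catch (a joint): Travel of the safety catch's front tab toward the fixed rear one, m: 0 open, 0.016 fully squeezed. Takes about 6 N and stays where it is left. Until it is about 0.012 its dog blocks the main catch.
- main_catch_mid (a point): Midway between the two upright tabs of the main catch, level with their tops (155 mm), on the gate 74 mm from the hinge axis. The tabs face each other ALONG the gate: 24 mm wide across it, 6 mm thick, about 40 mm tall; 54 mm over both when shut, 38 mm squeezed. The tab nearer the hinge moves, the other is fixed.
- main_catch (a joint): Travel of the main catch's tab nearer the hinge toward the other one, m: 0 shut, 0.016 fully squeezed; the gate is free from about 0.012. Takes about 6 N and stays where it is left. Moves no more than about 4 mm before the safety catch is squeezed.
- tin: Loose round flux tin with a lid, 71 mm diameter, 34 mm high, 0.1 to 0.2 kg, standing in the gate's way. Origin: centre of its underside.
- mat: Round black rubber mat, 120 mm diameter, flush with the bench (nothing catches on it), fixed, beside the gate's swing on the hinge side. Origin: its centre.
- die_ring: Bystander: loose dark die ring, 60 mm diameter, 16 mm high. Origin: centre of its underside.
- cone: Bystander: loose stepped cone punch, 49 mm diameter, 56 mm high. Origin: centre of its underside.
Mind the look-alikes: they are no part of the job. Of the things like the tin, leave any that is turquoise; of the rest the larger one is meant.

How it is judged:
On the way, in this order (a step that is already met when the one before it is completed fails the run):
1. the tin stands wholly on the mat (horizontal distance between tin and mat below 0.025 m and linear speed of tin below 0.02 m/s), for 0.2 s.
2. the safety catch is squeezed (value of joint safety_catch above 0.0125 m), for 0.1 s.
3. the main catch is squeezed (value of joint main_catch above 0.0125 m), for 0.1 s.
4. the gate is past its detent (value of joint gate_frame above 1 rad), for 0.1 s.
At the end, for the whole second after the job is handed in: The gate stands still at 1.3 rad or more, gripped by its post (over 2 N from the fingers), both catches squeezed (over 10 mm); the tin rests within 25 mm of the mat's centre and does not touch the cage or gate (all of step 1 and value of joint gate_frame above 1.3 rad and velocity of joint gate_frame between -0.15 and 0.15 rad/s and contact force between the fingers and grip_post above 2 N and value of joint each of safety_catch, main_catch above 0.01 m and contact force between tin and cage below 0.5 N); the arm keeps its last pose, push and grip.
It fails at once if the tin is lifted off the bench (height (world z) of tin above 0.012 m).
It fails at once if the tin is tipped (angle between tin's own z axis and vertical above 0.35 rad).
It fails at once if the die ring is disturbed (distance of die_ring from where it was at the start of the episode above 0.03 m).
It fails at once if the cone is disturbed (distance of cone from where it was at the start of the episode above 0.03 m).
It also fails if it takes over 72 s, if anything falls off the work surface, if the arm or the gripper's body presses on something with over 40 N, if the wrist force passes 120 N, or if a joint passes its speed limit or range.

ROBOT

A 7-joint arm with a two-finger parallel gripper is mounted at the origin on a cart in front of the work surface, level with it; the furniture and walls round the work are solid. World frame = base frame: x ahead of the robot, y to its left, z up, the work surface at z = 0. Lengths are in m, angles in rad, forces in N, time in s.
With the tool pointing down it reaches from about 0.4 to 0.925 m from the base axis. Payload 4.1 kg.
Tool frame: the origin (TCP) lies where the fingers leave the gripper's body, on its centre line; the fingertips stand 73 mm ahead of it and the grasp point (between the pads) lies 54 mm ahead of it (robot.pinch_z is the distance from the TCP to the grasp point, in m); z points along the fingers, y is the direction in which the jaws open and shut (so a half turn about z gives the same grasp; the last joint's range is limited). The gripper opens to 85 mm and grips with 20 to 120 N. Pads are 22 mm wide; open, the fingers measure 114 mm over their backs; the gripper's body (76 mm by 85 mm) begins 54 mm behind the grasp point. The pads swing forward as they close: fully open they stand 13 mm farther back than shut.
Start: joints at [-1.31, 0.398, 0.045, 1.537, -0.019, 1.207, -0.051], TCP at [0.229, 0.608, 0.304] pointing down, gripper open.
Joint ranges: [-2.82, 2.82], [-0.49, 2.23], [-1.37, 1.46], [0, 2.46], [-1.36, 4.5], [0.23, 2], [-2.94, 2.94]. Speed limits (rad/s): [2.57, 2.57, 3.14, 3.14, 3.14, 3.14, 3.14].

INTERFACE

Orientations are given as a unit quaternion [w, x, y, z].
In Python, from station import robot gives the robot as it stands.
- The arm moves only by the tool carry_out, never from a script. Its arguments are lists of equal length, an entry for each row: "delta_pos": the shift along the tool's x, y, z in cm, a list of three; "twist": the turn, a rotation vector about the tool's x, y, z in degrees, a list of three; "jaw": the closure in counts, from 0 (fully open) to 255 (shut). A call has 1 to 20 rows; each row is the pose to reach, as a shift and turn from the pose measured when the call began, along the tool's axes at that moment; what a row does not reach only later rows make up. A row lasts 1/12 s, in which the tool goes at most 41.7 mm and 7.16 degrees, less where a joint would pass 70% of its speed; a pose out of reach is approached as far as the arm can. A call with a gripper value outside its range is refused whole. The fingers move at their own pace and stop on an object; "grip_force" is the grip in N (left out, the last holds). Time passes only in rows, so rows that repeat a pose let the fingers close. It gives the time, the measured TCP pose, the force and the opening at its end, in the units of the state.
- robot.get_obs(): the state, without advancing time (a new reading comes with each control period).
- robot.grab_frame(name): name is "scene" or "top" or "wrist"; returns (picture, depth): 480x640x3 uint8, blue, green, red; 480x640 float32, m along the optical axis (not along the pixel's ray), 0 where there is no reading.
- robot.camera_params(name): a dict with "camera_matrix" (3x3 intrinsics, pixels), "camera_from_world" (4x4, takes a point from world to camera coordinates); the wrist camera has in their place "T_tool_cam" (4x4, takes a point from camera to tool coordinates, whose origin is the TCP and whose axes are the flange's). Camera axes: x right, y down, z forward; pixel columns grow to the right and rows downward; lengths in m; the calibration is good to about 2 mm. A picture is of the moment at which its call begins: read the wrist's pose just before it. camera_params takes no time and is no camera call.
- robot.finish_job(): hands the job in, once; it reports no verdict.
The state is a dict: "time_s": time; "joint_positions": joint angles; "qd": joint speeds; "effort": joint torques, N m; "ee_pos": TCP position; "orientation": TCP orientation; "ft_force": force on the tool from outside, world axes, zero at the start; "wrist_torque": the same for the moment, N m; "width": finger opening in m.
Only numpy, scipy, OpenCV 4.12 (cv2) and the standard library are available. Lean on these libraries where they do the work, as an engineer would, in place of code of your own. Each camera call takes 0.05 s, during which the arm holds its last target.

## Working session

There is one attempt and no reset: what is moved stays moved. The work goes in short steps, Python scripts to look and compute and a tool call to move; the robot and the scene stay as the last step left them, time stands still between calls to the robot, and variables do not carry over. Pictures are saved under pics/ and viewed, and the job is handed in when it is done.

Besides the shell and the picture viewer there is one more tool, called after ">>>" as a command line: name --argument value ..., lists and objects as JSON in quotes. carry_out: Moves the arm, as the interface text tells. Its arguments: {"type":"object","properties":{"delta_pos":{"type":"array"},"twist":{"type":"array"},"jaw":{"type":"array"},"grip_force":{"type":"number"}},"required":["delta_pos","twist","jaw"]}

```bash
ls; mkdir -p pics
python3 - <<'E'
from station import robot
import cv2,numpy as np
np.set_printoptions(precision=4,suppress=True)
print(robot.get_obs())
for n in ["scene","top"]:
    im,d=robot.grab_frame(n); cv2.imwrite(f"pics/{n}0.png",im); np.save(f"pics/{n}0.npy",d)
    print(n,robot.camera_params(n))
print(robot.camera_params("wrist"),robot.pinch_z)
E
```

```text
pics
{'time_s': 0.0, 'joint_positions': array([-1.31  ,  0.3992,  0.045 ,  1.5379, -0.0187,  1.2069, -0.0507]), 'qd': array([-0.    , -0.0002,  0.0001,  0.001 ,  0.0018,  0.0007, -0.0004]), 'effort': array([  0.0003, -47.5134,   1.3647, -25.422 ,   0.0115,   0.0095,
        -0.    ]), 'ee_pos': array([0.2287, 0.6079, 0.3029]), 'orientation': array([-0.0001,  0.1789,  0.9839, -0.001 ]), 'ft_force': array([-0.538 ,  0.9553, -0.0951]), 'wrist_torque': array([-0.027 ,  0.0378,  0.0158]), 'width': 0.08544459126192873}
scene {'camera_matrix': array([[476.4788,   0.    , 322.6438],
       [  0.    , 476.4788, 241.1809],
       [  0.    ,   0.    ,   1.    ]]), 'camera_from_world': array([[ 0.738 , -0.6748,  0.0006, -0.56  ],
       [-0.4996, -0.547 , -0.6717,  0.2532],
       [ 0.4536,  0.4954, -0.7408,  0.9328],
       [ 0.    ,  0.    ,  0.    ,  1.    ]])}
top {'camera_matrix': array([[444.5037,   0.    , 317.6613],
       [  0.    , 444.5037, 238.6885],
       [  0.    ,   0.    ,   1.    ]]), 'camera_from_world': array([[ 0.0094, -0.9999,  0.0074, -0.1998],
       [-0.9904, -0.0103, -0.1381,  0.547 ],
       [ 0.1382, -0.006 , -0.9904,  1.1112],
       [ 0.    ,  0.    ,  0.    ,  1.    ]])}
{'camera_matrix': array([[359.5764,   0.    , 320.0961],
       [  0.    , 359.5764, 238.8631],
       [  0.    ,   0.    ,   1.    ]]), 'T_tool_cam': array([[ 0.0003, -0.9525, -0.3045,  0.079 ],
       [ 1.    ,  0.0004, -0.0005,  0.    ],
       [ 0.0006, -0.3045,  0.9525, -0.0694],
       [ 0.    ,  0.    ,  0.    ,  1.    ]])} 0.0539
```

View pics/top0.png

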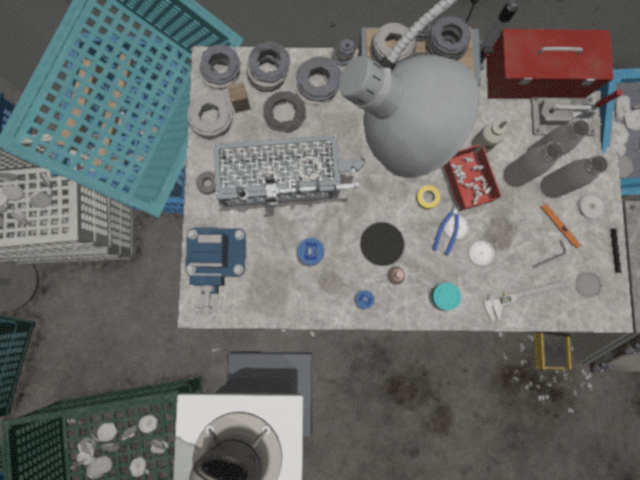

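View pics/scene0.png

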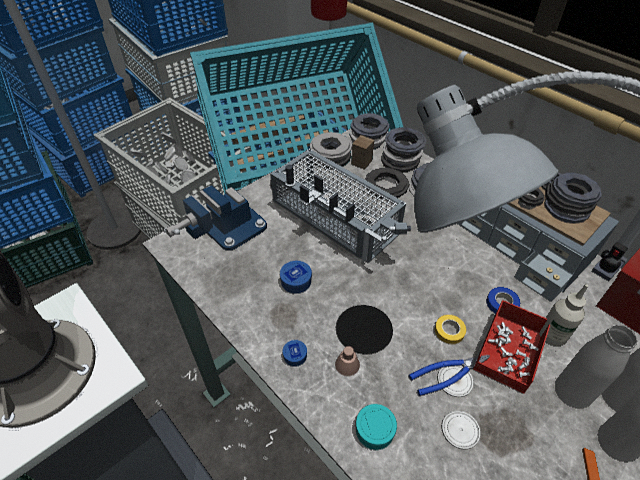

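Top view: the large blue tin is at about (311,251), the black mat at (382,243), the cone at (397,274), the small blue look-alike at (365,299) and the turquoise tin at (446,296). The cage is centred near (280,172), with its hinge at the right end. Next I'll measure these.

```bash
cat > h.py <<'E'
import numpy as np,cv2
from scipy.spatial.transform import Rotation as R
np.set_printoptions(precision=4,suppress=True)
def P(robot,n,d,obs=None):
    c=robot.camera_params(n);K=c["camera_matrix"]
    v,u=np.mgrid[0:480,0:640]
    p=np.stack([(u-K[0,2])/K[0,0]*d,(v-K[1,2])/K[1,1]*d,d],-1)
    if n=="wrist":
        T=np.array(c["T_tool_cam"]); q=obs["orientation"]
        W=np.eye(4);W[:3,:3]=R.from_quat([q[1],q[2],q[3],q[0]]).as_matrix();W[:3,3]=obs["ee_pos"];M=W@T
    else: M=np.linalg.inv(c["camera_from_world"])
    w=p@M[:3,:3].T+M[:3,3]; w[d<=0]=np.nan
    return w
E
python3 - <<'E'
from station import robot
from h import *
for n,boxes in [("top",dict(tin=(294,235,328,268),small=(354,288,377,311),turq=(430,280,464,312),cone=(386,264,410,286),ring=(194,170,218,195)))]:
    im=cv2.imread(f"pics/{n}0.png");w=P(robot,n,np.load(f"pics/{n}0.npy"))
    for k,(a,b,c,d) in boxes.items():
        q=w[b:d,a:c].reshape(-1,3);q=q[np.isfinite(q[:,2])]
        top=np.percentile(q[:,2],97); s=q[q[:,2]>max(0.008,0.6*top)]
        s2=q[q[:,2]>0.008]
        print(k,"top",top,"c",(s[:,:2].max(0)+s[:,:2].min(0))/2,"ext",np.ptp(s[:,:2],axis=0),"all",(s2.max(0)+s2.min(0))[:2]/2,np.ptp(s2[:,:2],axis=0))
    g=im.max(2)<35
    m=np.zeros_like(g);m[220:268,355:410]=g[220:268,355:410]
    q=w[m];q=q[abs(q[:,2])<.01];print("mat",q.mean(0),np.ptp(q,axis=0),q.max(0)/2+q.min(0)/2)
    # cage
    q=w[125:215,200:370]
    hi=q[(q[...,2]>0.09)&(q[...,2]<0.2)]
    roof=q[(q[...,2]>0.095)&(q[...,2]<0.114)]
    (cx,cy),(ww,hh),a=cv2.minAreaRect((roof[:,:2]*1000).astype(np.float32));print("roof",cx,cy,ww,hh,a)
    t=q[(q[...,2]>0.13)&(q[...,2]<0.175)];print("tall",len(t),t)
    cv2.imwrite("pics/cage_top.png",cv2.resize(im[125:215,190:370],None,fx=4,fy=4,interpolation=cv2.INTER_CUBIC))
im=cv2.imread("pics/scene0.png");cv2.imwrite("pics/cage_sc.png",cv2.resize(im[130:280,250:430],None,fx=4,fy=4,interpolation=cv2.INTER_CUBIC))
E
```

```text
tin top 0.03726324840665251 c [ 0.5186 -0.1762] ext [0.0704 0.07  ] all [ 0.5217 -0.1762] [0.0766 0.07  ]
small top 0.026389891107275448 c [ 0.3957 -0.3157] ext [0.0462 0.0465] all [ 0.3957 -0.3157] [0.0462 0.0465]
turq top 0.03789774175967051 c [ 0.4065 -0.5258] ext [0.0688 0.0711] all [ 0.4065 -0.5258] [0.0688 0.0711]
cone top 0.058428008278052466 c [ 0.4587 -0.4003] ext [0.0283 0.0287] all [ 0.4602 -0.3996] [0.0448 0.0435]
ring top 0.10602239454812364 c [0.6789 0.0602] ext [0.0637 0.0123] all [0.6906 0.0941] [0.0871 0.0802]<stdin>:12: RuntimeWarning: Mean of empty slice.
  ret = um.true_divide(
Traceback (most recent call last):
ValueError: zero-size array to reduction operation maximum which has no identity
```

```bash
cat >> h.py <<'E'
def ray(robot,n,u,v,z=0):
    c=robot.camera_params(n);K=c["camera_matrix"];M=np.linalg.inv(c["camera_from_world"])
    d=M[:3,:3]@np.array([(u-K[0,2])/K[0,0],(v-K[1,2])/K[1,1],1]);o=M[:3,3]
    return o+d*(z-o[2])/d[2]
def proj(robot,n,p):
    c=robot.camera_params(n);K=c["camera_matrix"];q=c["camera_from_world"][:3]@np.append(p,1)
    return (K@q)[:2]/q[2]
E
python3 - <<'E'
from station import robot
from h import *
n="top"
im=cv2.imread(f"pics/{n}0.png");w=P(robot,n,np.load(f"pics/{n}0.npy"))
for n2,b in [("top",(220,268,355,410)),("scene",(295,360,325,405))]:
    I=cv2.imread(f"pics/{n2}0.png");g=(I.max(2)<40).astype(np.uint8)
    m=np.zeros_like(g);m[b[0]:b[1],b[2]:b[3]]=g[b[0]:b[1],b[2]:b[3]]
    c=max(cv2.findContours(m,0,1)[0],key=cv2.contourArea)
    pts=np.array([ray(robot,n2,*p[0]) for p in c]);(x,y),r=cv2.minEnclosingCircle((pts[:,:2]*1000).astype(np.float32));print("mat",n2,x,y,r)
    I2=cv2.imread(f"pics/{n2}0.png")
q=w[125:215,200:370]
roof=q[(q[...,2]>0.095)&(q[...,2]<0.114)]
(cx,cy),(ww,hh),a=cv2.minAreaRect((roof[:,:2]*1000).astype(np.float32));print("roof",cx,cy,ww,hh,a)
t=q[(q[...,2]>0.135)&(q[...,2]<0.175)];print("tall",len(t),t)
cv2.imwrite("pics/cage_top.png",cv2.resize(im[125:215,190:370],None,fx=4,fy=4,interpolation=cv2.INTER_CUBIC))
im=cv2.imread("pics/scene0.png");cv2.imwrite("pics/cage_sc.png",cv2.resize(im[130:280,250:430],None,fx=4,fy=4,interpolation=cv2.INTER_CUBIC))
E
```

```text
Traceback (most recent call last):
ValueError: max() iterable argument is empty
```

Run:
```python
from station import robot
from h import *
n="top"
im=cv2.imread(f"pics/{n}0.png");w=P(robot,n,np.load(f"pics/{n}0.npy"))
print(im.shape,im[243,370:395].max(1),w[243,382],im[243,340:420:4].max(1))
for n2,b in [("top",(215,273,350,415)),("scene",(295,365,325,405))]:
    I=cv2.imread(f"pics/{n2}0.png");g=(cv2.GaussianBlur(I,(3,3),0).max(2)<60).astype(np.uint8)
    m=np.zeros_like(g);m[b[0]:b[1],b[2]:b[3]]=g[b[0]:b[1],b[2]:b[3]]
    cs=cv2.findContours(m,0,1)[0]
    if not cs: print("none");continue
    c=max(cs,key=cv2.contourArea)
    pts=np.array([ray(robot,n2,*p[0]) for p in c]);(x,y),r=cv2.minEnclosingCircle((pts[:,:2]*1000).astype(np.float32));print("mat",n2,x,y,r)
q=w[125:215,200:370]
roof=q[(q[...,2]>0.095)&(q[...,2]<0.114)]
(cx,cy),(ww,hh),a=cv2.minAreaRect((roof[:,:2]*1000).astype(np.float32));print("roof",cx,cy,ww,hh,a)
t=q[(q[...,2]>0.135)&(q[...,2]<0.175)];print("tall",len(t),t)
cv2.imwrite("pics/cage_top.png",cv2.resize(im[125:215,190:370],None,fx=4,fy=4,interpolation=cv2.INTER_CUBIC))
im=cv2.imread("pics/scene0.png");cv2.imwrite("pics/cage_sc.png",cv2.resize(im[130:280,250:430],None,fx=4,fy=4,interpolation=cv2.INTER_CUBIC))
```

```text
(480, 640, 3) [56 62 59 61 58 61 61 59 55 60 58 56 49 56 53 58 59 53 55 55 51 59 59 59
 57] [ 0.5442 -0.3664  0.0025] [155 164 160 160 170 106  61  62  59  61  58  53  55  59  54  59 117 166
 155 172]
mat top 542.8639526367188 -366.0957336425781 53.57651138305664
mat scene 541.9363403320312 -365.2410888671875 58.80217361450195
roof 712.1983642578125 -114.07574462890625 167.43487548828125 359.58404541015625 5.193918704986572
tall 218 [[ 0.6819 -0.084   0.1534]
 [ 0.6816 -0.0865  0.1545]
 [ 0.6794 -0.0651  0.153 ]
 [ 0.677  -0.0684  0.1615]
 [ 0.6783 -0.0703  0.157 ]
 [ 0.6788 -0.0724  0.1552]
 [ 0.6781 -0.0751  0.1579]
 [ 0.6791 -0.0771  0.1544]
 [ 0.6795 -0.0793  0.1531]
 [ 0.6785 -0.082   0.1568]
 [ 0.6786 -0.0844  0.1564]
 [ 0.6794 -0.0865  0.154 ]
 [ 0.6762 -0.0654  0.1555]
 [ 0.676  -0.0679  0.1565]
 [ 0.676  -0.0702  0.1565]
 [ 0.6754 -0.0729  0.1587]
 [ 0.6761 -0.075   0.1563]
 [ 0.6764 -0.0772  0.1555]
 [ 0.6768 -0.0794  0.1541]
 [ 0.6762 -0.082   0.1564]
 [ 0.6759 -0.0845  0.1576]
 [ 0.6763 -0.0868  0.1563]
 [ 0.6746 -0.0651  0.1525]
 [ 0.6749 -0.0674  0.1516]
 [ 0.6756 -0.06
[... 4523 characters left out ...]
 0.6278 -0.0762  0.1563]
 [ 0.6279 -0.0785  0.156 ]
 [ 0.6279 -0.0808  0.1559]
 [ 0.6284 -0.083   0.1543]
 [ 0.6289 -0.0851  0.1519]
 [ 0.6282 -0.0878  0.1551]
 [ 0.6282 -0.0901  0.1551]
 [ 0.6291 -0.0921  0.1514]
 [ 0.6269 -0.0708  0.1498]
 [ 0.6261 -0.0735  0.153 ]
 [ 0.6272 -0.0754  0.1486]
 [ 0.6271 -0.0778  0.1489]
 [ 0.6272 -0.0801  0.1486]
 [ 0.6282 -0.082   0.1444]
 [ 0.628  -0.0845  0.1454]
 [ 0.6278 -0.087   0.1465]
 [ 0.6286 -0.089   0.143 ]
 [ 0.6295 -0.0911  0.1394]
 [ 0.6269 -0.0696  0.1391]
 [ 0.6261 -0.0724  0.1427]
 [ 0.6264 -0.0747  0.1414]
 [ 0.6275 -0.0765  0.1366]
 [ 0.6274 -0.079   0.137 ]
 [ 0.6276 -0.0813  0.1367]
 [ 0.6277 -0.0836  0.1362]
 [ 0.6274 -0.0862  0.1375]]
```

View pics/cage_top.png

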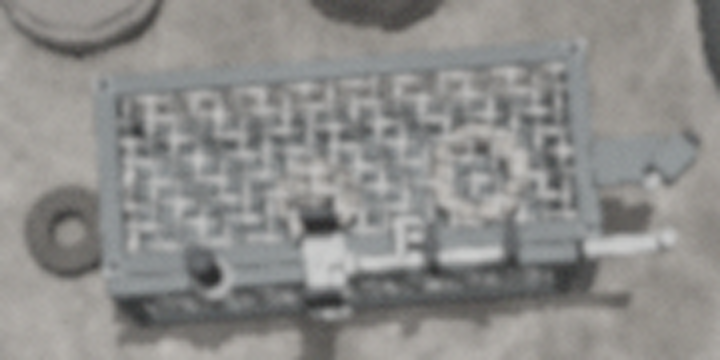

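View pics/cage_sc.png

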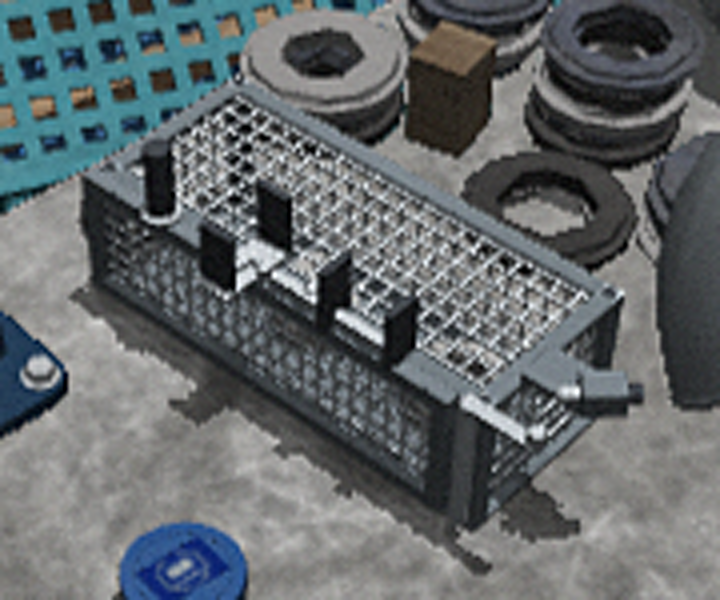

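Measurements (world xy):
- **Tin:** (0.519, -0.176)
- **Mat:** (0.5425, -0.3655)
- **Post:** (0.6475, -0.009)
- **Safety mid:** (0.654, -0.0785)
- **Main mid:** (0.6615, -0.169)
- **Yaw and hinge:** yaw is about 0.089 rad and the hinge is near (0.668, -0.243). Spacings of 70, 161 and 91 mm match what was given.

The die ring is left of the cage, at about px (205,182). The first move is the transit to above the tin.

```bash
cat >> h.py <<'E'
def plan(robot,wps):
    o=robot.get_obs();q=o["orientation"];A=R.from_quat([q[1],q[2],q[3],q[0]])
    print("now",o["ee_pos"],"tooly",np.degrees(np.arctan2(*A.as_matrix()[[1,0],1])),"t",o["time_s"],"F",o["ft_force"],"w",o["width"],"q7",o["joint_positions"][6])
    for p,yd in wps:
        a=np.radians(yd);y=np.array([np.cos(a),np.sin(a),0]);z=np.array([0,0,-1.]);x=np.cross(y,z)
        T=R.from_matrix(np.column_stack([x,y,z]))
        print(p,yd,"->",A.inv().apply(np.array(p)-o["ee_pos"])*100,(A.inv()*T).as_rotvec(degrees=True))
E
python3 - <<'E'
from station import robot
from h import *
plan(robot,[((.45,.25,.30),85),((.519,-.1765,.2),95.1)])
E
```

```text
now [0.2286 0.608  0.303 ] tooly 69.3936803818139 t 0.1 F [ 0.9701  0.2164 -0.2615] w 0.08561610639774084 q7 -0.050702241732963026
(0.45, 0.25, 0.3) 85 -> [-33.319  -25.7185   0.344 ] [ -0.0993  -0.0081 -15.6063]
(0.519, -0.1765, 0.2) 95.1 -> [-54.787  -63.194   10.4109] [ -0.0987  -0.0169 -25.7063]
```

>>> carry_out --delta_pos '[[-3.7,-2.9,0],[-7.4,-5.7,0],[-11.1,-8.6,0],[-14.8,-11.4,0],[-18.5,-14.3,0],[-22.2,-17.1,0],[-25.9,-20.0,0],[-29.6,-22.9,0],[-33.3,-25.7,0],[-35.3,-29.1,0.5],[-37.2,-32.5,1],[-39.2,-36,2],[-41.1,-39.3,3],[-43,-42.7,4],[-45,-46.2,5],[-47,-49.6,6],[-48.9,-53,7],[-50.9,-56.4,8],[-52.8,-59.8,9.2],[-54.8,-63.2,10.4]]' --twist '[[0,0,-2],[0,0,-4],[0,0,-6],[0,0,-8],[0,0,-10],[0,0,-12],[0,0,-14],[0,0,-15],[0,0,-16],[0,0,-17],[0,0,-18],[0,0,-19],[0,0,-20],[0,0,-21],[0,0,-22],[0,0,-23],[0,0,-24],[0,0,-25],[0,0,-25.7],[0,0,-25.7]]' --jaw '[0,0,0,0,0,0,0,0,0,0,0,0,0,0,0,0,0,0,0,0]' --grip_force 20

```text
time_s: 1.77
ee_pos: [0.5141, -0.15, 0.2081]
orientation: [-0.0, -0.045, 0.999, -0.001]
ft_force: [0.7, 0.9, -0.0]
width: 0.0854
```

Run:
```python
from station import robot
from h import *
plan(robot,[((.519,-.1765,.2),95.1),((.519,-.1765,.073),95.1)])
```

```text
now [ 0.5141 -0.15    0.2081] tooly 95.12516726907658 t 1.7667 F [ 0.7144  0.8884 -0.015 ] w 0.08543551255838033 q7 2.0315882334757838
(0.519, -0.1765, 0.2) 95.1 -> [-0.2488 -2.6785  0.8098] [-0.0832 -0.0325  0.0251]
(0.519, -0.1765, 0.073) 95.1 -> [-0.256  -2.6601 13.5097] [-0.0832 -0.0325  0.0251]
```

>>> carry_out --delta_pos '[[-0.25,-2.68,0.8],[-0.25,-2.68,0.8],[-0.25,-2.68,0.8],[-0.25,-2.68,0.8]]' --twist '[[0,0,0],[0,0,0],[0,0,0],[0,0,0]]' --jaw '[0,0,0,0]'

```text
time_s: 2.1
ee_pos: [0.5189, -0.1757, 0.1997]
orientation: [-0.001, -0.045, 0.999, -0.0]
ft_force: [1.6, 0.9, 0.4]
width: 0.0855
```

Run:
```python
from station import robot
from h import *
o=robot.get_obs();im,d=robot.grab_frame("wrist");cv2.imwrite("pics/w1.png",im)
w=P(robot,"wrist",d,o)
m=(abs(w[...,0]-.519)<.06)&(abs(w[...,1]+.1765)<.06)&(w[...,2]>.024)&(w[...,2]<.05)
q=w[m];print(len(q),q.max(0),q.min(0),(q.max(0)+q.min(0))/2,np.median(q[:,2]))
plan(robot,[((.519,-.1765,.073),95.1)])
```

```text
7994 [ 0.5515 -0.1399  0.0353] [ 0.4805 -0.211   0.024 ] [ 0.516  -0.1755  0.0297] 0.03254500197198497
now [ 0.5192 -0.1749  0.2   ] tooly 95.24145097171716 t 2.15 F [ 0.192   1.1682 -0.4521] w 0.08522618302575818 q7 2.09260150618087
(0.519, -0.1765, 0.073) 95.1 -> [ 0.0211 -0.1526 12.7001] [-0.0168 -0.0436  0.1414]
```

View pics/w1.png

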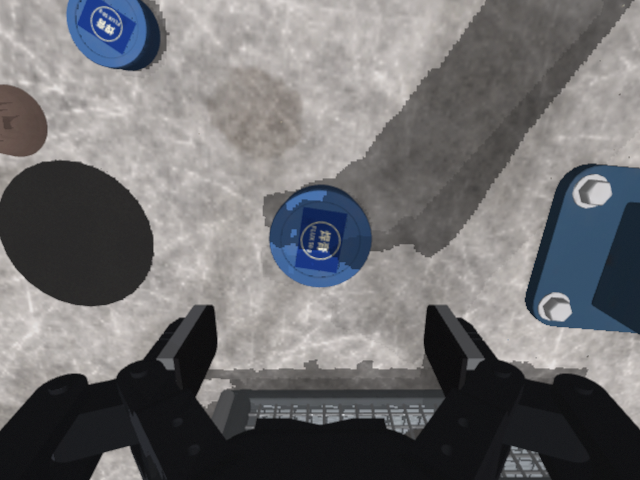

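The wrist view shows the tin at px (320,237), centred between the fingers, with the mat at (77,233). Going down around the tin.

>>> carry_out --delta_pos '[[0.2,-0.1,3],[0.2,-0.1,6],[0.2,-0.1,9],[0.2,-0.1,11],[0.2,-0.1,12],[0.2,-0.1,12.8],[0.2,-0.1,12.8],[0.2,-0.1,12.8],[0.2,-0.1,12.8]]' --twist '[[0,0,0],[0,0,0],[0,0,0],[0,0,0],[0,0,0],[0,0,0],[0,0,0],[0,0,0],[0,0,0]]' --jaw '[0,0,0,0,0,0,0,0,0]'

```text
time_s: 2.9
ee_pos: [0.5183, -0.1762, 0.0734]
orientation: [0.001, -0.046, 0.999, -0.0]
ft_force: [-0.5, 0.0, -0.6]
width: 0.0848
```

Run:
```python
from station import robot
from h import *
plan(robot,[])
o=robot.get_obs();im,d=robot.grab_frame("wrist");cv2.imwrite("pics/w2.png",im)
```

```text
now [ 0.5183 -0.1762  0.0734] tooly 95.2642305673614 t 2.9 F [-0.5028  0.05   -0.593 ] w 0.08483475928212643 q7 2.1950262291057747
```

View pics/w2.png

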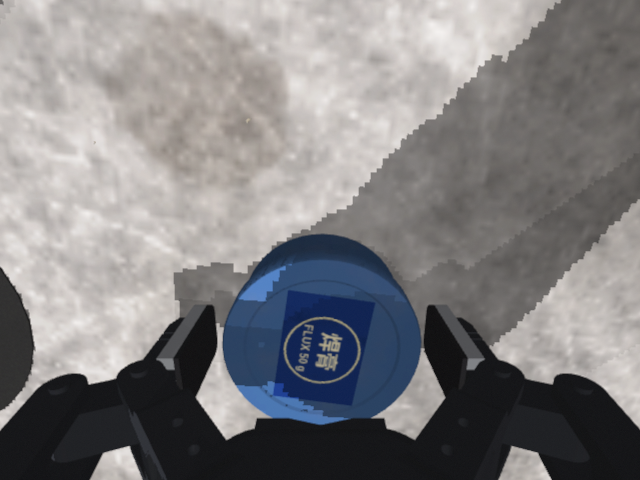

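The tin sits between the pads. Closing.

>>> carry_out --delta_pos '[[0,0,0],[0,0,0],[0,0,0],[0,0,0],[0,0,0],[0,0,0]]' --twist '[[0,0,0],[0,0,0],[0,0,0],[0,0,0],[0,0,0],[0,0,0]]' --jaw '[20,40,48,50,50,50]' --grip_force 20

```text
time_s: 3.45
ee_pos: [0.5189, -0.1764, 0.0746]
orientation: [0.002, -0.046, 0.999, -0.0]
ft_force: [-0.8, 1.0, 5.9]
width: 0.0699
```

Run:
```python
from station import robot
from h import *
plan(robot,[((.5425,-.3655,.0735),95.2)])
o=robot.get_obs();im,d=robot.grab_frame("wrist");cv2.imwrite("pics/w3.png",im)
```

```text
now [ 0.5189 -0.1764  0.0746] tooly 95.256055758903 t 3.45 F [-0.7963  1.0215  5.8525] w 0.06989060249070432 q7 2.1949633832309097
(0.5425, -0.3655, 0.0735) 95.2 -> [ -0.6149 -19.048    0.1298] [-0.0533  0.2096  0.0562]
```

View pics/w3.png

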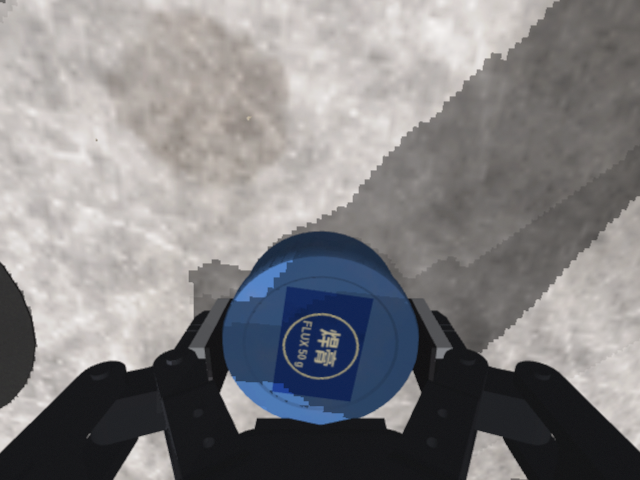

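>>> carry_out --delta_pos '[[0,-0.8,0],[-0.05,-2.0,0],[-0.1,-3.5,0],[-0.15,-5,0],[-0.2,-6.5,0],[-0.25,-8,0],[-0.3,-9.5,0],[-0.35,-11,0],[-0.4,-12.5,0],[-0.45,-14,0],[-0.5,-15.5,0],[-0.55,-17,0],[-0.6,-18,0],[-0.6,-18.7,0],[-0.6,-19,0],[-0.6,-19,0],[-0.6,-19,0],[-0.6,-19,0]]' --twist '[[0,0,0],[0,0,0],[0,0,0],[0,0,0],[0,0,0],[0,0,0],[0,0,0],[0,0,0],[0,0,0],[0,0,0],[0,0,0],[0,0,0],[0,0,0],[0,0,0],[0,0,0],[0,0,0],[0,0,0],[0,0,0]]' --jaw '[50,50,50,50,50,50,50,50,50,50,50,50,50,50,50,50,50,50]'

```text
time_s: 5.0
ee_pos: [0.5425, -0.3644, 0.0747]
orientation: [0.002, -0.046, 0.999, -0.0]
ft_force: [-0.1, -0.4, -0.8]
width: 0.0699
```

Run:
```python
from station import robot
from h import *
plan(robot,[((.5425,-.3655,.0735),95.2)])
im,d=robot.grab_frame("scene");cv2.imwrite("pics/s3.png",im)
```

```text
now [ 0.5425 -0.3644  0.0747] tooly 95.3059314886125 t 5.0 F [-0.0786 -0.361  -0.8293] w 0.069936526301439 q7 2.4554245855546655
(0.5425, -0.3655, 0.0735) 95.2 -> [ 0.0066 -0.1057  0.1233] [-0.0452  0.2113  0.106 ]
```

View pics/s3.png

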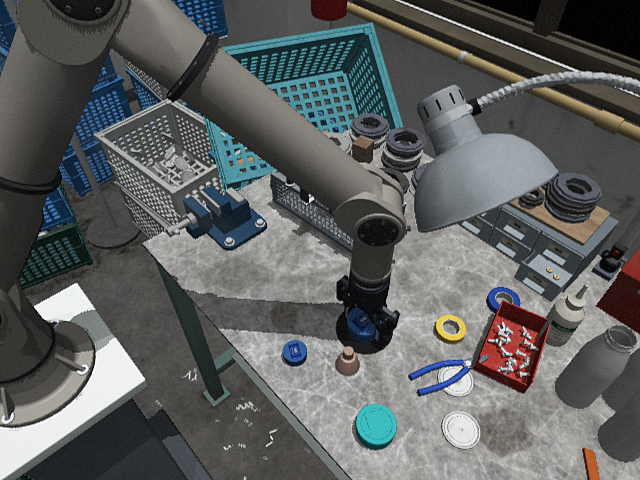

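The tin is on the mat at about (365,330). Releasing, then rising.

>>> carry_out --delta_pos '[[0,0,0],[0,0,0],[0,0,0],[0,0,0],[0,0,0],[0,0,-2],[0,0,-5],[0,0,-9],[0,0,-13],[0,0,-17],[0,0,-20],[0,0,-20]]' --twist '[[0,0,0],[0,0,0],[0,0,0],[0,0,0],[0,0,0],[0,0,0],[0,0,0],[0,0,0],[0,0,0],[0,0,0],[0,0,0],[0,0,0]]' --jaw '[40,25,10,0,0,0,0,0,0,0,0,0]'

```text
time_s: 6.05
ee_pos: [0.5441, -0.3669, 0.283]
orientation: [0.008, -0.046, 0.999, -0.004]
ft_force: [0.5, 0.2, 0.8]
width: 0.0856
```

Run:
```python
from station import robot
from h import *
o=robot.get_obs();im,d=robot.grab_frame("wrist");cv2.imwrite("pics/w4.png",im)
w=P(robot,"wrist",d,o)
m=(abs(w[...,0]-.5425)<.06)&(abs(w[...,1]+.3655)<.06)&(w[...,2]>.024)&(w[...,2]<.05)
q=w[m];print(len(q),np.ptp(q,axis=0),(q.max(0)+q.min(0))/2)
plan(robot,[((.60,-.2,.32),50),((.654,-.0785,.32),5.1),((.654,-.0785,.202),5.1)])
```

```text
4746 [0.0705 0.0709 0.0112] [ 0.5394 -0.364   0.0297]
now [ 0.5431 -0.3658  0.2795] tooly 95.29533788572068 t 6.1 F [-0.0003  0.3914  0.0831] w 0.08546028991054169 q7 2.372452298404398
(0.6, -0.2, 0.32) 50 -> [-7.241  15.9637 -4.0647] [-0.0576  0.7191 45.2965]
(0.654, -0.0785, 0.32) 5.1 -> [-13.7396  27.5633  -4.0589] [ 0.2396  0.7432 90.1959]
(0.654, -0.0785, 0.202) 5.1 -> [-13.6109  27.6295   7.7402] [ 0.2396  0.7432 90.1959]
```

View pics/w4.png

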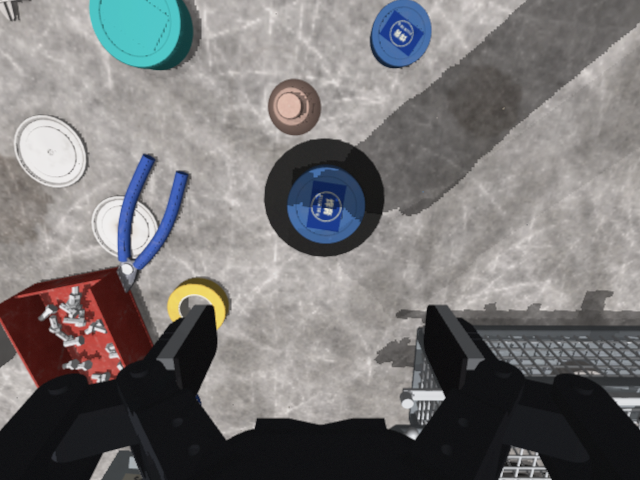

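The tin is centred on the mat, 3 mm off. I'll check the lamp clearance before moving over the cage.

Run:
```python
from station import robot
from h import *
w=P(robot,"top",np.load("pics/top0.npy"))[0:200,340:500].reshape(-1,3)
q=w[(w[:,2]>.2)]; print(len(q),np.nanmin(q,0),np.nanmax(q,0))
for a in [.2,.3,.4,.5]:
    s=q[(q[:,2]>a)&(q[:,2]<a+.1)]
    if len(s): print(a,s.min(0),s.max(0))
```

```text
14175 [ 0.6548 -0.622   0.2   ] [ 1.071  -0.2328  0.4591]
0.2 [ 0.6548 -0.622   0.2   ] [ 1.071  -0.2907  0.3   ]
0.3 [ 0.6671 -0.5081  0.3   ] [ 0.9035 -0.2328  0.4   ]
0.4 [ 0.7733 -0.4406  0.4   ] [ 0.929  -0.2587  0.4591]
```

>>> carry_out --delta_pos '[[-1,2,-1],[-2,4,-2],[-3,6,-3],[-4,8,-4],[-5,10,-4],[-6,12,-4],[-6.8,14,-4],[-7.2,16,-4],[-8.5,18,-4],[-9.5,20,-4],[-10.5,22,-4],[-11.7,24,-4],[-12.7,26,-4],[-13.7,27.6,-4],[-13.7,27.6,-4],[-13.7,27.6,-4],[-13.7,27.6,-4]]' --twist '[[0,0,6],[0,0,12],[0,0,18],[0,0,24],[0,0,30],[0,0,36],[0,0,42],[0,0,48],[0,0,54],[0,0,60],[0,0,66],[0,0,72],[0,0,78],[0,0,84],[0,0,90],[0,0,90.2],[0,0,90.2]]' --jaw '[0,0,0,0,0,0,0,0,0,0,0,0,0,0,0,0,0]'

```text
time_s: 7.52
ee_pos: [0.653, -0.0783, 0.3181]
orientation: [0.005, 0.674, 0.739, 0.001]
ft_force: [0.6, 0.5, 0.8]
width: 0.0854
```

Run:
```python
from station import robot
from h import *
o=robot.get_obs();im,d=robot.grab_frame("wrist");cv2.imwrite("pics/w5.png",im)
w=P(robot,"wrist",d,o)
q=w[(w[...,2]>.145)&(w[...,2]<.17)&(w[...,0]>.55)]
from scipy.cluster.vq import kmeans2
for c in [(.6475,-.009),(.678,-.0765),(.63,-.0805),(.6585,-.145),(.663,-.193)]:
    s=q[np.hypot(*(q[:,:2]-c).T)<.02]
    if len(s): print(c,len(s),(s.max(0)+s.min(0))/2,np.ptp(s,axis=0))
plan(robot,[((.654,-.0785,.202),5.1)])
```

```text
(0.6475, -0.009) 677 [ 0.6459 -0.0079  0.1605] [0.0177 0.0176 0.0056]
(0.678, -0.0765) 340 [ 0.6762 -0.0751  0.1507] [0.0078 0.0241 0.0112]
(0.63, -0.0805) 340 [ 0.629  -0.0795  0.1507] [0.0075 0.0237 0.011 ]
(0.6585, -0.145) 418 [ 0.6586 -0.1439  0.1507] [0.024  0.0084 0.0113]
(0.663, -0.193) 404 [ 0.6631 -0.1912  0.1507] [0.0239 0.0081 0.0114]
now [ 0.6529 -0.079   0.3185] tooly 5.155369990577688 t 7.5667 F [-0.5741  0.3727  1.0803] w 0.08545048321734847 q7 0.42504779501478573
(0.654, -0.0785, 0.202) 5.1 -> [ 0.1148  0.008  11.6481] [0.5207 0.354  0.0538]
```

View pics/w5.png

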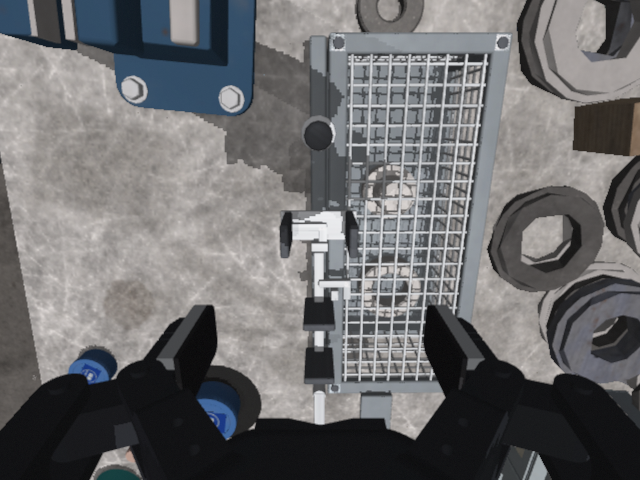

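Run:
```python
from station import robot
from h import *
plan(robot,[((.661,-.0773,.202),5.1)])
```

```text
now [ 0.6529 -0.079   0.3185] tooly 5.155369990577688 t 7.5667 F [-0.5741  0.3727  1.0803] w 0.08545048321734847 q7 0.42504779501478573
(0.661, -0.0773, 0.202) 5.1 -> [ 0.1714  0.7159 11.6542] [0.5207 0.354  0.0538]
```

>>> carry_out --delta_pos '[[0.2,0.7,2],[0.2,0.7,4.5],[0.2,0.7,7],[0.2,0.7,9],[0.2,0.7,10.5],[0.2,0.7,11.4],[0.2,0.7,11.6],[0.2,0.7,11.6],[0.2,0.7,11.6]]' --twist '[[0.5,0.4,0],[0.5,0.4,0],[0.5,0.4,0],[0.5,0.4,0],[0.5,0.4,0],[0.5,0.4,0],[0.5,0.4,0],[0.5,0.4,0],[0.5,0.4,0]]' --jaw '[0,0,0,0,0,0,0,0,0]'

```text
time_s: 8.32
ee_pos: [0.6612, -0.0777, 0.2037]
orientation: [0.001, 0.675, 0.738, 0.001]
ft_force: [-0.0, 0.5, -0.4]
width: 0.0854
```

Run:
```python
from station import robot
from h import *
plan(robot,[((.661,-.0773,.202),5.1)])
im,d=robot.grab_frame("wrist");cv2.imwrite("pics/w6.png",im)
```

```text
now [ 0.6612 -0.0777  0.2037] tooly 5.14163558215132 t 8.3167 F [-0.0374  0.5189 -0.3781] w 0.08537296190118623 q7 0.48334224706513235
(0.661, -0.0773, 0.202) 5.1 -> [ 0.0448 -0.0201  0.1663] [ 0.1163 -0.0232  0.0417]
```

View pics/w6.png

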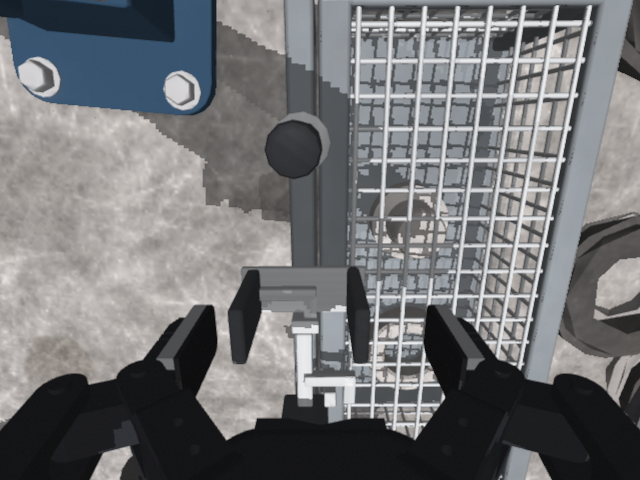

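The safety tabs lie between the pads, at px (245,315) and (357,315). Squeezing.

>>> carry_out --delta_pos '[[0,0,0],[0,0,0],[0,0,0],[0,0,0],[0,0,0],[0,0,0],[0,0,0],[0,0,0],[0,0,0],[0,0,0]]' --twist '[[0,0,0],[0,0,0],[0,0,0],[0,0,0],[0,0,0],[0,0,0],[0,0,0],[0,0,0],[0,0,0],[0,0,0]]' --jaw '[40,80,110,130,145,160,170,170,170,170]' --grip_force 35

```text
time_s: 9.2
ee_pos: [0.6619, -0.078, 0.2057]
orientation: [0.001, 0.675, 0.738, 0.002]
ft_force: [-1.9, -0.8, 5.3]
width: 0.0365
```

Run:
```python
from station import robot
from h import *
plan(robot,[])
im,d=robot.grab_frame("wrist");cv2.imwrite("pics/w7.png",im)
```

```text
now [ 0.6619 -0.078   0.2057] tooly 5.139100530125108 t 9.2 F [-1.9355 -0.7955  5.2501] w 0.036465093438407724 q7 0.4830438004386109
```

View pics/w7.png

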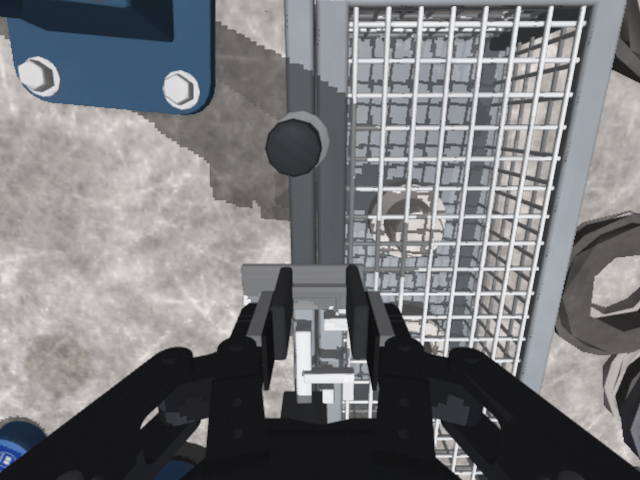

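Width reads 36.5 mm and the pads read about 1 mm low, so the safety catch is fully squeezed. Opening, rising, and moving to the main catch.

>>> carry_out --delta_pos '[[0,0,0],[0,0,0],[0,0,0],[0,0,0],[0,0,0],[0,0,-2],[0,0,-4],[0,0,-6],[0,0,-6],[0,0,-6]]' --twist '[[0,0,0],[0,0,0],[0,0,0],[0,0,0],[0,0,0],[0,0,0],[0,0,0],[0,0,0],[0,0,0],[0,0,0]]' --jaw '[130,80,40,0,0,0,0,0,0,0]'

```text
time_s: 10.08
ee_pos: [0.6622, -0.0783, 0.2667]
orientation: [0.002, 0.675, 0.738, 0.002]
ft_force: [1.2, 0.2, -0.1]
width: 0.0854
```

Run:
```python
from station import robot
from h import *
o=robot.get_obs();im,d=robot.grab_frame("wrist");cv2.imwrite("pics/w8.png",im)
w=P(robot,"wrist",d,o)
q=w[(w[...,2]>.145)&(w[...,2]<.17)&(w[...,0]>.55)]
for c in [(.6475,-.009),(.678,-.0765),(.645,-.079),(.6585,-.145),(.663,-.193)]:
    s=q[np.hypot(*(q[:,:2]-c).T)<.02]
    if len(s): print(c,len(s),(s.max(0)+s.min(0))/2,np.ptp(s,axis=0))
plan(robot,[((.6603,-.160,.265),95.1),((.6603,-.160,.204),95.1)])
```

```text
(0.6475, -0.009) 1121 [ 0.6459 -0.008   0.156 ] [0.0176 0.0179 0.0148]
(0.678, -0.0765) 516 [ 0.6762 -0.0749  0.1506] [0.0077 0.024  0.011 ]
(0.645, -0.079) 516 [ 0.6445 -0.078   0.1506] [0.0077 0.0241 0.011 ]
(0.6585, -0.145) 668 [ 0.6586 -0.1439  0.1505] [0.0238 0.0089 0.0109]
(0.663, -0.193) 31 [ 0.6674 -0.1882  0.1461] [0.0148 0.002  0.0023]
now [ 0.6616 -0.0779  0.2654] tooly 5.141439254093923 t 10.1333 F [-0.0306  0.4189 -0.7071] w 0.08514503599980157 q7 0.4518341491879276
(0.6603, -0.16, 0.265) 95.1 -> [-8.1653 -0.8645  0.0321] [  0.2152   0.1845 -89.9584]
(0.6603, -0.16, 0.204) 95.1 -> [-8.1674 -0.8916  6.1321] [  0.2152   0.1845 -89.9584]
```

View pics/w8.png

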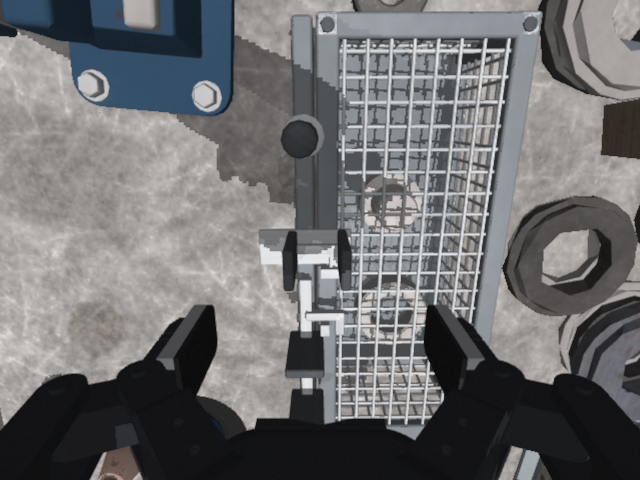

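The safety front tab moved from x 0.629 to 0.6445, so it is fully squeezed. On to the main catch.

>>> carry_out --delta_pos '[[-0.6,0,-1],[-1.2,-0.1,-1],[-1.8,-0.2,-1],[-2.4,-0.2,-1],[-3,-0.3,-1],[-3.6,-0.3,-1],[-4.2,-0.4,-1],[-4.8,-0.5,-1],[-5.4,-0.6,-1],[-6,-0.6,-1],[-6.6,-0.7,-1],[-7.4,-0.8,-1],[-8.2,-0.9,-1],[-8.2,-0.9,-1],[-8.2,-0.9,-1]]' --twist '[[0,0,-7],[0,0,-14],[0,0,-21],[0,0,-28],[0,0,-35],[0,0,-42],[0,0,-49],[0,0,-56],[0,0,-63],[0,0,-70],[0,0,-77],[0,0,-84],[0,0,-90],[0,0,-90],[0,0,-90]]' --jaw '[0,0,0,0,0,0,0,0,0,0,0,0,0,0,0]'

```text
time_s: 11.38
ee_pos: [0.6593, -0.1607, 0.2739]
orientation: [0.001, -0.043, 0.999, 0.001]
ft_force: [-0.3, 1.1, -0.3]
width: 0.0853
```

Run:
```python
from station import robot
from h import *
plan(robot,[((.6603,-.160,.204),95.1)])
```

```text
now [ 0.6593 -0.1607  0.2739] tooly 94.92215945323024 t 11.3833 F [-0.3063  1.1065 -0.3489] w 0.08525002851110607 q7 1.9847574419668754
(0.6603, -0.16, 0.204) 95.1 -> [-0.0937  0.05    6.9944] [ 0.075   0.131  -0.1779]
```

>>> carry_out --delta_pos '[[-0.1,0,1.5],[-0.1,0,3],[-0.1,0,4.5],[-0.1,0,6],[-0.1,0,6.7],[-0.1,0,7],[-0.1,0,7],[-0.1,0,7]]' --twist '[[0,0,0],[0,0,0],[0,0,0],[0,0,0],[0,0,0],[0,0,0],[0,0,0],[0,0,0]]' --jaw '[0,0,0,0,0,0,0,0]'

```text
time_s: 12.05
ee_pos: [0.6608, -0.1603, 0.2045]
orientation: [0.002, -0.043, 0.999, 0.001]
ft_force: [-0.1, -0.4, 0.2]
width: 0.0853
```

Run:
```python
from station import robot
from h import *
plan(robot,[((.6603,-.160,.204),95.1)])
im,d=robot.grab_frame("wrist");cv2.imwrite("pics/w9.png",im)
```

```text
now [ 0.6608 -0.1603  0.2045] tooly 94.90428611851601 t 12.05 F [-0.0515 -0.3623  0.1508] w 0.08530596060726447 q7 2.003622067168495
(0.6603, -0.16, 0.204) 95.1 -> [0.0485 0.0329 0.0473] [ 0.0631  0.1786 -0.1958]
```

View pics/w9.png

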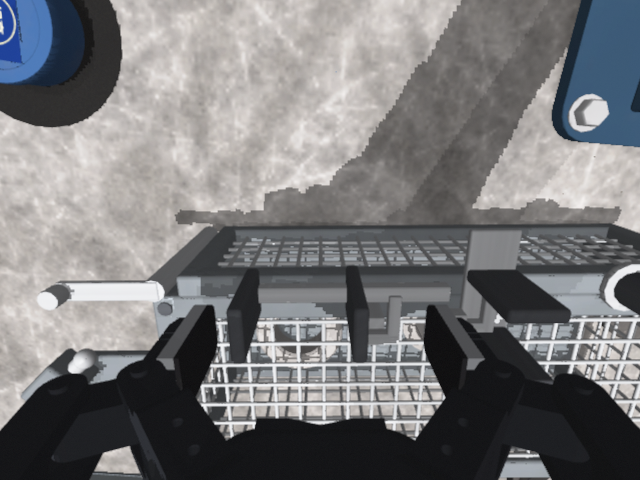

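The main tabs lie between the pads. Squeezing.

>>> carry_out --delta_pos '[[0,0,0],[0,0,0],[0,0,0],[0,0,0],[0,0,0],[0,0,0],[0,0,0],[0,0,0],[0,0,0],[0,0,0]]' --twist '[[0,0,0],[0,0,0],[0,0,0],[0,0,0],[0,0,0],[0,0,0],[0,0,0],[0,0,0],[0,0,0],[0,0,0]]' --jaw '[40,80,110,130,145,160,170,170,170,170]' --grip_force 35

```text
time_s: 12.93
ee_pos: [0.662, -0.1603, 0.2082]
orientation: [0.004, -0.043, 0.999, 0.001]
ft_force: [-1.9, 1.1, 10.7]
width: 0.0366
```

>>> carry_out --delta_pos '[[0,0,0],[0,0,0],[0,0,0],[0,0,0],[0,0,0],[0,0,-2],[0,0,-4],[0,0,-6],[0,0,-7],[0,0,-7]]' --twist '[[0,0,0],[0,0,0],[0,0,0],[0,0,0],[0,0,0],[0,0,0],[0,0,0],[0,0,0],[0,0,0],[0,0,0]]' --jaw '[130,80,40,0,0,0,0,0,0,0]'

```text
time_s: 13.77
ee_pos: [0.6627, -0.161, 0.2809]
orientation: [0.006, -0.043, 0.999, 0.0]
ft_force: [0.0, 1.3, 0.9]
width: 0.0857
```

Run:
```python
from station import robot
from h import *
o=robot.get_obs();im,d=robot.grab_frame("wrist");cv2.imwrite("pics/w10.png",im)
w=P(robot,"wrist",d,o)
q=w[(w[...,2]>.145)&(w[...,2]<.17)&(w[...,0]>.55)]
for c in [(.6475,-.009),(.678,-.0765),(.645,-.079),(.6585,-.145),(.661,-.177)]:
    s=q[np.hypot(*(q[:,:2]-c).T)<.02]
    if len(s): print(c,len(s),(s.max(0)+s.min(0))/2,np.ptp(s,axis=0))
plan(robot,[((.6467,-.0083,.275),5.1),((.6467,-.0083,.195),5.1)])
```

```text
(0.6475, -0.009) 1270 [ 0.6452 -0.0087  0.1539] [0.0181 0.019  0.0177]
(0.678, -0.0765) 600 [ 0.6753 -0.0757  0.1506] [0.0081 0.024  0.011 ]
(0.645, -0.079) 611 [ 0.6438 -0.0788  0.1504] [0.0078 0.0244 0.0108]
(0.6585, -0.145) 451 [ 0.6578 -0.1444  0.1507] [0.024  0.0078 0.011 ]
(0.661, -0.177) 449 [ 0.6608 -0.176   0.1507] [0.024  0.0076 0.0109]
now [ 0.6619 -0.1606  0.279 ] tooly 94.89462722014191 t 13.8167 F [ 0.3962 -0.4379 -0.3129] w 0.08495310844644456 q7 1.984200937214886
(0.6467, -0.0083, 0.275) 5.1 -> [ 0.2232 15.3061  0.4146] [ 0.486   0.3808 89.7935]
(0.6467, -0.0083, 0.195) 5.1 -> [ 0.3002 15.2966  8.4142] [ 0.486   0.3808 89.7935]
```

View pics/w10.png

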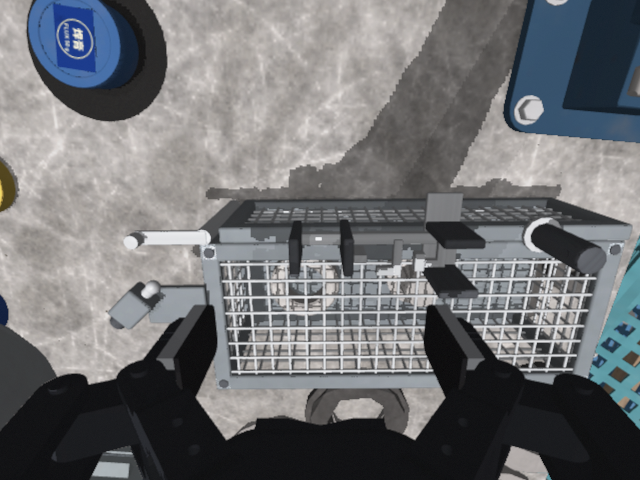

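The main tab moved about 16 mm and both catches are squeezed. The post is next.

>>> carry_out --delta_pos '[[0,1.2,0.4],[0,2.4,0.4],[0,3.6,0.4],[0,4.8,0.4],[0,6,0.4],[0,7.2,0.4],[0,8.4,0.4],[0,9.6,0.4],[0,10.8,0.4],[0.1,12,0.4],[0.1,13.2,0.4],[0.2,14.4,0.4],[0.2,15.3,0.4],[0.2,15.3,0.4],[0.2,15.3,0.4],[0.2,15.3,0.4]]' --twist '[[0,0,7],[0,0,14],[0,0,21],[0,0,28],[0,0,35],[0,0,42],[0,0,49],[0,0,56],[0,0,63],[0.2,0.2,70],[0.4,0.3,77],[0.5,0.4,84],[0.5,0.4,90],[0.5,0.4,90],[0.5,0.4,90],[0.5,0.4,90]]' --jaw '[0,0,0,0,0,0,0,0,0,0,0,0,0,0,0,0]'

```text
time_s: 15.15
ee_pos: [0.6465, -0.0092, 0.2742]
orientation: [-0.0, 0.676, 0.737, -0.001]
ft_force: [-0.0, -0.4, -0.4]
width: 0.0851
```

Run:
```python
from station import robot
from h import *
o=robot.get_obs();im,d=robot.grab_frame("wrist");cv2.imwrite("pics/w11.png",im)
w=P(robot,"wrist",d,o)
q=w[(w[...,2]>.145)&(w[...,2]<.17)&(w[...,0]>.55)]
for c in [(.6475,-.009)]:
    s=q[np.hypot(*(q[:,:2]-c).T)<.02]
    if len(s): print(c,len(s),(s.max(0)+s.min(0))/2,np.ptp(s,axis=0))
plan(robot,[((.6467,-.0083,.197),5.1)])
```

```text
(0.6475, -0.009) 962 [ 0.6459 -0.0074  0.1541] [0.0177 0.0175 0.0177]
now [ 0.6466 -0.0096  0.2746] tooly 4.909404177516909 t 15.2 F [-0.311  -0.4622  0.7422] w 0.08529178699541343 q7 0.3234353859366072
(0.6467, -0.0083, 0.197) 5.1 -> [0.1289 0.0324 7.7602] [-0.0758  0.035  -0.1906]
```

View pics/w11.png

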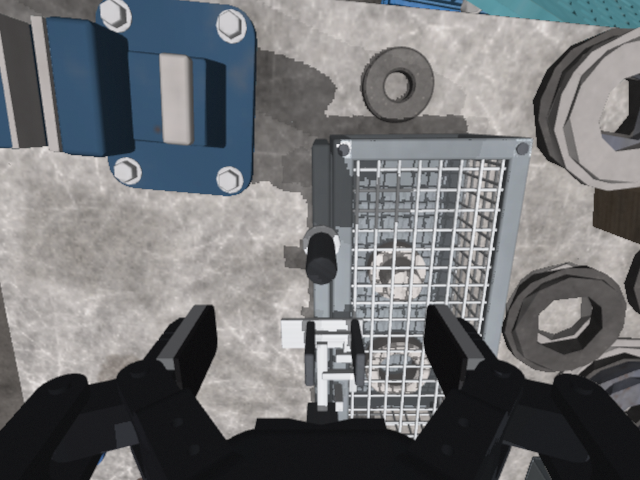

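The post is at px (320,258), on the jaw centre line. Descending and gripping.

>>> carry_out --delta_pos '[[0.1,0,2],[0.1,0,4],[0.1,0,6],[0.1,0,7.3],[0.1,0,7.7],[0.1,0,7.7],[0.1,0,7.7],[0.1,0,7.7],[0.1,0,7.7],[0.1,0,7.7],[0.1,0,7.7],[0.1,0,7.7],[0.1,0,7.7],[0.1,0,7.7],[0.1,0,7.7],[0.1,0,7.7]]' --twist '[[0,0,0],[0,0,0],[0,0,0],[0,0,0],[0,0,0],[0,0,0],[0,0,0],[0,0,0],[0,0,0],[0,0,0],[0,0,0],[0,0,0],[0,0,0],[0,0,0],[0,0,0],[0,0,0]]' --jaw '[0,0,0,0,0,0,40,80,120,150,180,200,220,230,230,230]' --grip_force 50

```text
time_s: 16.53
ee_pos: [0.6468, -0.0085, 0.1981]
orientation: [0.0, 0.676, 0.737, -0.0]
ft_force: [0.4, 0.0, 3.7]
width: 0.0169
```

Run:
```python
from station import robot
from h import *
H=np.array([.668,-.2425]);th=.089
def pt(f,r=.235): a=np.pi/2+th+f; return H+r*np.array([np.cos(a),np.sin(a)])
o=robot.get_obs(); p0=o["ee_pos"]
off=p0[:2]-pt(0); print("off",off)
plan(robot,[((*np.round(pt(f)+off*max(0,1-f),4),p0[2]),5.1+np.degrees(f)) for f in [0,.1,.2,.3,.4,.5,.6,.7,.8,.9,1,1.1,1.2,1.3,1.4,1.5]])
im,d=robot.grab_frame("wrist");cv2.imwrite("pics/w12.png",im)
```

```text
off [-0.0003 -0.0001]
now [ 0.6468 -0.0085  0.1981] tooly 4.9146380057285075 t 16.5333 F [0.4415 0.0069 3.7049] w 0.016927408311622632 q7 0.3643410415867815
(np.float64(0.6468), np.float64(-0.0085), np.float64(0.19810710873562665)) 5.1 -> [ 0.002   0.0026 -0.    ] [-0.0178  0.0263 -0.1854]
(np.float64(0.6235), np.float64(-0.0118), np.float64(0.19810710873562665)) 10.829577951308233 -> [-0.1272 -2.3471  0.0008] [-0.0191  0.0254 -5.9149]
(np.float64(0.6008), np.float64(-0.0173), np.float64(0.19810710873562665)) 16.559155902616467 -> [-0.4807 -4.6559  0.0017] [ -0.0204   0.0244 -11.6445]
(np.float64(0.5786), np.float64(-0.0251), np.float64(0.19810710873562665)) 22.288733853924697 -> [-1.0676 -6.9345  0.0026] [ -0.0216   0.0234 -17.3741]
(np.float64(0.5574), np.float64(-0.0351), np.float64(0.19810710873562665)) 28.018311805232933 -> [-1.8823 -9.1324  0.0037] [ -0.0228   0.0224 -23.1037]
(np.float64(0.5373), np.float64(-0.0471), np.float64(0.19810710873562665)) 33.74788975654116 -> [ -2.9057 -11.2378   0.0048] [ -0.024    0.0213 -28.8332]
(np.float64(0.5185), np.float64(-0.0611), np.float
[... 787 characters left out ...]
3562665)) 68.12535746439056 -> [-12.8973 -20.8692   0.0124] [ -0.0304   0.0138 -63.2107]
(np.float64(0.4423), np.float64(-0.1772), np.float64(0.19810710873562665)) 73.85493541569878 -> [-15.054  -21.8175   0.0137] [ -0.0314   0.0124 -68.9403]
(np.float64(0.4369), np.float64(-0.2), np.float64(0.19810710873562665)) 79.58451336700702 -> [-17.2793 -22.5508   0.0149] [ -0.0323   0.0109 -74.6699]
(np.float64(0.4338), np.float64(-0.2233), np.float64(0.19810710873562665)) 85.31409131831523 -> [-19.5742 -23.0593   0.0161] [ -0.0332   0.0094 -80.3994]
(np.float64(0.433), np.float64(-0.2468), np.float64(0.19810710873562665)) 91.04366926962348 -> [-21.9087 -23.3403   0.0173] [ -0.0341   0.0078 -86.129 ]
```

View pics/w12.png

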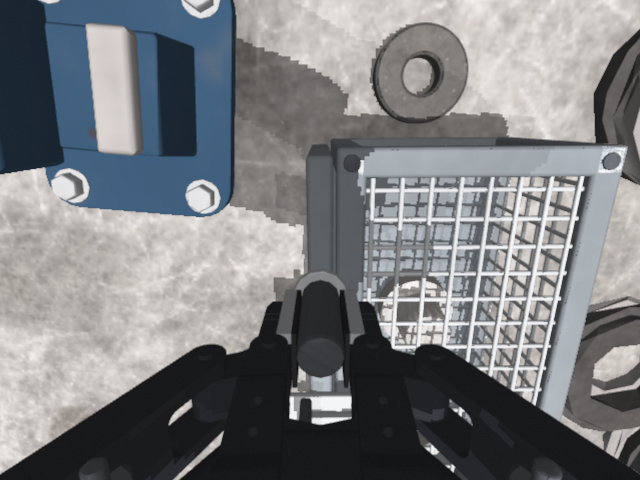

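The post is gripped, with width reading 16.9 mm. I'll check the vise height before swinging.

Run:
```python
from station import robot
from h import *
w=P(robot,"top",np.load("pics/top0.npy"))[222:320,178:252].reshape(-1,3)
q=w[w[:,2]>.008];print(q.min(0),q.max(0))
q=w[w[:,2]>.05];print(q.min(0),q.max(0))
```

```text
[ 0.3579 -0.0031  0.0082] [0.5812 0.1628 0.1193]
[0.3579 0.0334 0.0501] [0.5585 0.1138 0.1193]
```

The vise is 0.12 m at most, so it's clear. First part of the swing, to about 0.5 rad.

>>> carry_out --delta_pos '[[0,-0.6,0],[-0.05,-1.2,0],[-0.13,-2.3,0],[-0.28,-3.5,0],[-0.48,-4.7,0],[-0.75,-5.8,0],[-1.07,-6.9,0],[-1.45,-8,0],[-1.9,-9.1,0],[-2.4,-10.2,0],[-2.9,-11.2,0],[-2.9,-11.2,0]]' --twist '[[0,0,-1.5],[0,0,-3],[0,0,-6],[0,0,-9],[0,0,-12],[0,0,-14.5],[0,0,-17.5],[0,0,-20],[0,0,-23],[0,0,-26],[0,0,-29],[0,0,-29]]' --jaw '[230,230,230,230,230,230,230,230,230,230,230,230]' --grip_force 60

```text
time_s: 17.58
ee_pos: [0.5353, -0.049, 0.1981]
orientation: [-0.001, 0.47, 0.882, -0.001]
ft_force: [1.5, -0.7, -0.4]
width: 0.0164
```

Run:
```python
from station import robot
from h import *
H=np.array([.668,-.2425]);th=.089
def pt(f,r=.235): a=np.pi/2+th+f; return H+r*np.array([np.cos(a),np.sin(a)])
z=.198
plan(robot,[((*np.round(pt(f),4),z),5.1+np.degrees(f)) for f in [.5,.6,.7,.8,.9,1,1.1,1.2,1.3,1.4,1.5]])
o=robot.get_obs();v=o["ee_pos"][:2]-H;print(np.hypot(*v),np.arctan2(v[1],v[0])-np.pi/2-th)
im,d=robot.grab_frame("scene");cv2.imwrite("pics/s13.png",im)
```

```text
now [ 0.5353 -0.049   0.1981] tooly 33.87928007530442 t 17.5833 F [ 1.4915 -0.7207 -0.363 ] w 0.01641493433152568 q7 0.8434271790211243
(np.float64(0.5375), np.float64(-0.0471), 0.198) 33.74788975654116 -> [0.0336 0.2913 0.0128] [-0.094  -0.0282  0.1314]
(np.float64(0.5186), np.float64(-0.0611), 0.198) 39.47746770784939 -> [-0.0751 -2.0582  0.0166] [-0.0925 -0.0328 -5.5982]
(np.float64(0.5012), np.float64(-0.0769), 0.198) 45.20704565915762 -> [-0.4169 -4.3836  0.0202] [ -0.0909  -0.0375 -11.3278]
(np.float64(0.4855), np.float64(-0.0944), 0.198) 50.936623610465865 -> [-0.9946 -6.6625  0.0237] [ -0.0891  -0.042  -17.0574]
(np.float64(0.4717), np.float64(-0.1134), 0.198) 56.666201561774095 -> [-1.8027 -8.8674  0.0269] [ -0.0871  -0.0466 -22.7869]
(np.float64(0.4598), np.float64(-0.1336), 0.198) 62.395779513082324 -> [ -2.8164 -10.9813   0.0299] [ -0.085   -0.0511 -28.5165]
(np.float64(0.4499), np.float64(-0.1549), 0.198) 68.12535746439056 -> [ -4.0329 -12.9906   0.0326] [ -0.0827  -0.0555 -34.2461]
(np.float64(0.4423), np.float64(-0.1772), 0.198) 73.85493541569878 -> [ -5.4606 -14.8647   0.0349] [ -0.0803  -0.0599 -39.9757]
(np.float64(0.4369), np.float64(-0.2), 0.198) 79.58451336700702 -> [ -7.0525 -16.584    0.037 ] [ -0.0777  -0.0642 -45.7052]
(np.float64(0.4338), np.float64(-0.2233), 0.198) 85.31409131831523 -> [ -8.8141 -18.1402   0.0386] [ -0.0749  -0.0685 -51.4348]
(np.float64(0.433), np.float64(-0.2468), 0.198) 91.04366926962348 -> [-10.7205 -19.5166   0.04  ] [ -0.0719  -0.0728 -57.1644]
0.234645618306163 0.5122390720124317
```

View pics/s13.png

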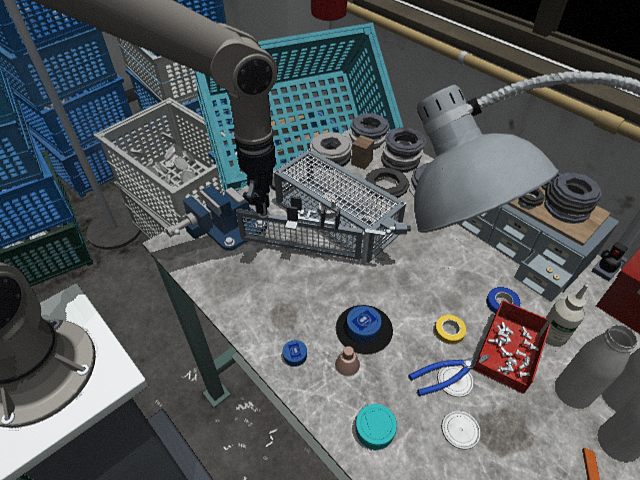

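The gate follows, with forces of only a few N and the tin still on the mat. Continuing through the detent to 1.1 rad.

>>> carry_out --delta_pos '[[0,-0.9,0],[-0.07,-2.0,0],[-0.22,-3.2,0],[-0.42,-4.4,0],[-0.68,-5.5,0],[-1.0,-6.7,0],[-1.37,-7.8,0],[-1.8,-8.9,0],[-2.3,-9.9,0],[-2.8,-11,0],[-3.4,-12,0],[-4,-13,0],[-4,-13,0]]' --twist '[[0,0,-2.7],[0,0,-5.6],[0,0,-8.5],[0,0,-11.3],[0,0,-14.2],[0,0,-17],[0,0,-20],[0,0,-22.8],[0,0,-25.7],[0,0,-28.5],[0,0,-31.4],[0,0,-34.2],[0,0,-34.2]]' --jaw '[230,230,230,230,230,230,230,230,230,230,230,230,230]'

```text
time_s: 18.72
ee_pos: [0.4504, -0.1552, 0.1981]
orientation: [0.0, 0.192, 0.981, -0.001]
ft_force: [1.0, -0.5, -0.2]
width: 0.0167
```

Run:
```python
from station import robot
from h import *
H=np.array([.668,-.2425]);th=.089
def pt(f,r=.235): a=np.pi/2+th+f; return H+r*np.array([np.cos(a),np.sin(a)])
z=.198
plan(robot,[((*np.round(pt(f),4),z),5.1+np.degrees(f)) for f in [1.1,1.2,1.3,1.4,1.5,1.55]])
o=robot.get_obs();v=o["ee_pos"][:2]-H;print(np.hypot(*v),np.arctan2(v[1],v[0])-np.pi/2-th)
```

```text
now [ 0.4504 -0.1552  0.1981] tooly 67.85885269416757 t 18.7167 F [ 1.0169 -0.4971 -0.2332] w 0.01669532982087964 q7 1.589087465296097
(np.float64(0.4499), np.float64(-0.1549), 0.198) 68.12535746439056 -> [0.0557 0.0103 0.0089] [-0.0575  0.0353 -0.2665]
(np.float64(0.4423), np.float64(-0.1772), 0.198) 73.85493541569878 -> [-0.0809 -2.3417  0.0114] [-0.0592  0.0324 -5.9961]
(np.float64(0.4369), np.float64(-0.2), 0.198) 79.58451336700702 -> [-0.44   -4.6571  0.0139] [ -0.0608   0.0294 -11.7256]
(np.float64(0.4338), np.float64(-0.2233), 0.198) 85.31409131831523 -> [-1.031  -6.9321  0.0165] [ -0.0624   0.0264 -17.4552]
(np.float64(0.433), np.float64(-0.2468), 0.198) 91.04366926962348 -> [-1.8426 -9.139   0.0193] [ -0.0638   0.0233 -23.1848]
(np.float64(0.4335), np.float64(-0.2585), 0.198) 93.9084582452776 -> [ -2.3299 -10.2038   0.0206] [ -0.0645   0.0217 -26.0496]
0.23447882053942273 1.1003168424645282
```

Past the detent. On to about 1.52 rad.

>>> carry_out --delta_pos '[[0,-0.9,0],[-0.08,-2.1,0],[-0.23,-3.3,0],[-0.44,-4.6,0],[-0.7,-5.8,0],[-1.03,-6.9,0],[-1.4,-8,0],[-1.8,-9,0],[-2,-9.6,0],[-2,-9.6,0],[-2,-9.6,0],[-2,-9.6,0],[-2,-9.6,0],[-2,-9.6,0]]' --twist '[[0,0,-2.5],[0,0,-5.5],[0,0,-8.5],[0,0,-11.7],[0,0,-14.6],[0,0,-17.5],[0,0,-20.3],[0,0,-23.2],[0,0,-24.4],[0,0,-24.4],[0,0,-24.4],[0,0,-24.4],[0,0,-24.4],[0,0,-24.4]]' --jaw '[230,230,230,230,230,230,230,230,230,230,230,230,230,230]'

```text
time_s: 19.88
ee_pos: [0.4337, -0.2507, 0.1981]
orientation: [0.001, -0.02, 1.0, -0.0]
ft_force: [5.5, -0.0, -2.2]
width: 0.0167
```

Run:
```python
from station import robot
from h import *
H=np.array([.668,-.2425]);th=.089
plan(robot,[])
o=robot.get_obs();v=o["ee_pos"][:2]-H;print(np.hypot(*v),np.arctan2(v[1],v[0])-np.pi/2-th,abs(o["qd"]).max())
im,d=robot.grab_frame("scene");cv2.imwrite("pics/s14.png",im)
im,d=robot.grab_frame("top");cv2.imwrite("pics/t14.png",im)
o=robot.get_obs();im,d=robot.grab_frame("wrist");cv2.imwrite("pics/w14.png",im)
w=P(robot,"wrist",d,o);m=(abs(w[...,0]-.54)<.07)&(abs(w[...,1]+.3655)<.07)&(w[...,2]>.024)&(w[...,2]<.05)
q=w[m];print(len(q), (np.ptp(q,axis=0),(q.max(0)+q.min(0))/2) if len(q) else 0)
```

```text
now [ 0.4337 -0.2507  0.1981] tooly 92.29862362718718 t 19.8833 F [ 5.508  -0.0081 -2.193 ] w 0.016735451306190204 q7 2.2230918477698354
0.23449170686271814 -4.766403218092833 0.004653641724577997
3134 (array([0.1026, 0.0698, 0.0124]), array([ 0.5214, -0.3683,  0.0303]))
```

View pics/s14.png

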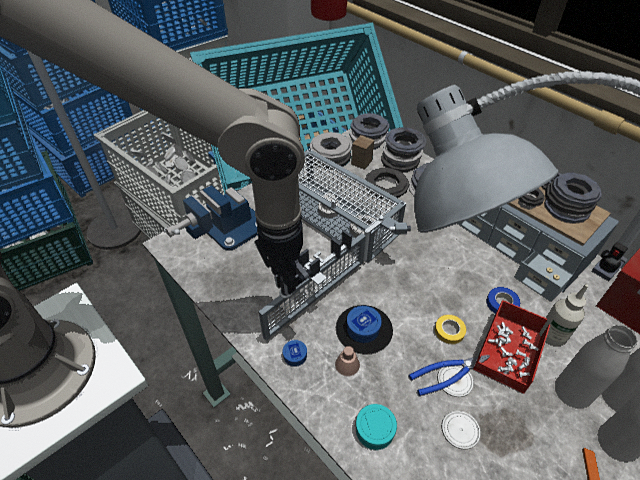

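View pics/w14.png

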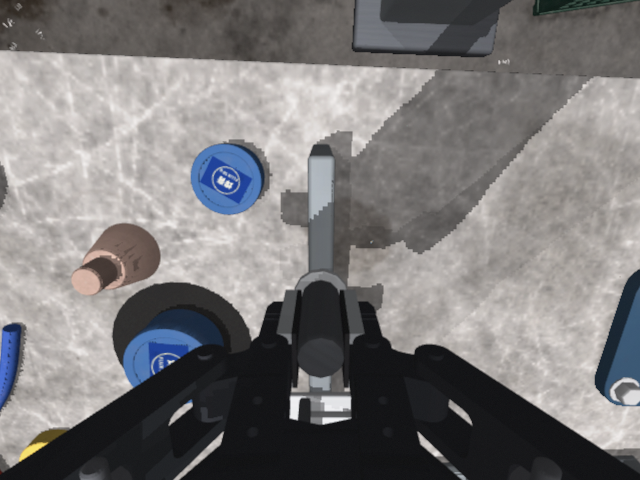

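View pics/t14.png

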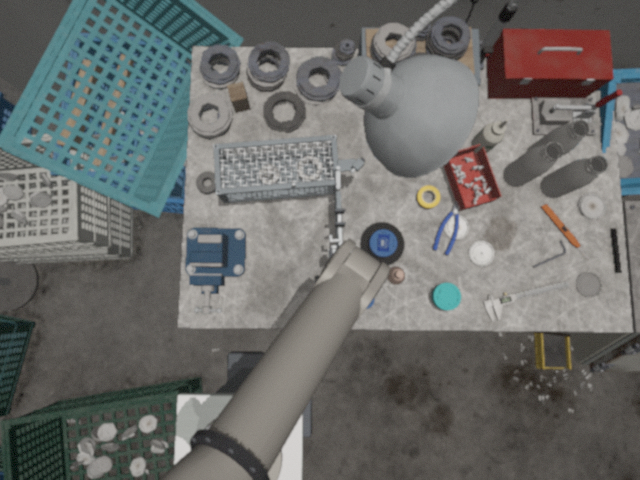

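The gate stands at about 1.517 rad and still, and the post is gripped. The tin is central on the mat, well clear of the gate, and the cone (397,275) and die ring (205,182) are where they started. Handing in.

Run:
```python
from station import robot
print(robot.finish_job()); o=robot.get_obs(); print(o["time_s"],o["ee_pos"],o["width"],o["ft_force"])
```

```text
the job is handed in; nothing more can be done
None
the job is handed in; nothing more can be done
```

I did the whole job in order and handed it in at about 20 s; the hand-in gave no verdict.

- **Tin:** I gripped it lightly and slid it along the bench onto the mat. The wrist camera put it about 3 mm from the mat's centre after release.
- **Catches:** I squeezed the safety catch, then the main catch. The moving tabs shifted by about 15.5 mm and 16 mm.
- **Gate:** I swung it out by the post, past the detent. The TCP position puts it at about 1.52 rad. The arm was still and the post was held at a 60 N grip setting (16.7 mm opening, 18 mm post).

**Last checks:** The top and scene pictures show the tin still central on the mat and clear of the gate, and the cone and die ring where they started.

One check failed: my last wrist-camera measurement of the tin gave a 103 mm span in x for a 71 mm tin, probably because the box also caught the cone. I relied on the pictures and the earlier measurement instead. After the hand-in no more state could be read.

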